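# Raise the recipe stand one notch and set the tablet on it

### The arm

A 6-joint arm with a two-finger parallel gripper is mounted at the origin on a cart in front of the work surface, level with it; the furniture and walls round the work are solid. World frame = base frame: x ahead of the robot, y to its left, z up, the work surface at z = 0. Lengths are in m, angles in degrees, forces in N, time in s.
With the tool pointing down it reaches from about 0.325 to 0.775 m from the base axis. Payload 5.5 kg.
Tool frame: the origin (TCP) lies at the centre of the arm's flange, where the gripper is bolted on; the fingertips stand 182 mm ahead of it and the grasp point (between the pads) lies 163 mm ahead of it; z points along the fingers, y is the line along which they close (so a half turn about z gives the same grasp; the last joint's range is limited). The gripper opens to 88 mm and grips with 3 to 60 N. Pads are 20 mm wide; open, the fingers measure 115 mm over their backs; the gripper's body (75 mm by 178 mm) begins 61 mm behind the grasp point.
Start: joints at [-3.249, 5.22, 70.514, -0, 104.267, -3.249], TCP at [0.6, -0, 0.405] pointing down, gripper open.
Joint ranges: [-164.24, 164.24], [-49.07, 125.15], [9.68, 141.18], [-86.29, 266.29], [3.28, 154.24], [-151.56, 151.56]. Speed limits (degrees/s): [147.25, 147.25, 172.46, 180, 180, 180].

### API

Orientations are given as [roll, pitch, yaw] about the fixed x, y, z axes, in that order (R = Rz(yaw) Ry(pitch) Rx(roll)).
In Python, from station import r gives the robot as it stands. The module is installed in compiled form; this text tells all that it offers. Calls block until the motion is done:
- r.reach(position, orientation): joint-space move of the TCP to a pose.
- r.servo_line(position, rotation=None, speed=0.15): straight line of the TCP; rotation=None keeps the orientation; speed is the mean speed in m/s.
- r.move_joints(angles): joint-space move.
- r.let_go() and r.grab(squeeze=None): open the fingers fully, or close them until they stop; squeeze is the grip in N (None keeps the last).
- r.wait(seconds).
- r.inverse_kinematics(position, orientation): joint angles nearest the present ones, or None.
- r.sense(): the state.
- r.snapshot(name): name is "scene" or "side" or "wrist"; returns a dict with "frame" (384x512x3 uint8, red, green, blue), "fx", "fy", "cx", "cy" (pixels), "R" (3x3) and "t" (3): a world point X has camera coordinates R X + t. Camera axes: x right, y down, z forward; pixel columns grow to the right and rows downward; lengths in m; the calibration is good to about 2 mm. A picture is of the moment at which its call begins. There is no depth.
A pose or a line that the arm cannot do raises r.IKError and nothing moves.
- r.hand_in(): hands the job in; it is judged then, once.
The state is a dict: "clock": time; "joints": joint angles; "joint_vel": joint speeds; "joint_torque": joint torques, N m; "tcp_pos": TCP position; "orientation": TCP orientation; "contact_force": force on the tool from outside, world axes, zero at the start; "torque": the same for the moment, N m; "opening": finger opening in m; "gripper_force": force on a finger pad.
Only numpy, scipy, OpenCV 4.12 (cv2) and the standard library are available. Lean on these libraries where they do the work, as an engineer would, in place of code of your own. Each camera call takes 0.05 s, during which the arm holds its last target. There are 200 camera calls.

### The job

The recipe stand leans too far back to read from: pull its sprung pin out by the black knob, swing the panel up to the next steeper hole and let the pin spring fully home. Then take the tablet out of the rack and set it upright, short edge down, on the ledge between the stand's sides, screen to the front and back against the panel, gently, without letting it drop or topple back. Leave the chopping board, the mug and the tin where they are.

Things in the scene. Friction and masses are not known exactly. Their poses are not given: they have to be found in the camera images.
- stand: Fixed recipe stand, wooden base 160 (x) x 200 (y) x 17 mm. Origin: centre of the underside; x points from its front (reader's side) to its back, y to its left, z up. A wooden panel with a ledge swings on a level hinge; at the panel's left a steel quadrant plate (y 84 to 92 mm, 147 mm high), at its right a 64 mm high hinge ear (y -92 to -84 mm): the tablet goes between them.
- hinge (a point): Point on the stand's hinge axis midway between ear and quadrant, 40 mm in front of the stand's origin, 48 mm up; axes as the stand's, hinge along y. The quadrant has four 11.5 mm holes on an 85 mm radius round it, for a panel lean of 60, 45, 30 and 15 degrees back from vertical. A steel arm outside the quadrant (y 96 to 102 mm), in line with the panel and fixed to it, bears the pin.
- stand_panel (a joint): Panel swing, rad. 0 (within 0.015) at the start, pin in the second hole, leaning back 45 degrees; grows as the panel rises: next steeper hole (30 degrees) 0.262, last 0.524, flatter one -0.262; stops at -0.29 and 0.55. Play in a hole 0.015. The 0.35 kg panel may sink if the pin is out and nobody holds the knob; the hinge is a little stiff (0.12 N m).
- stand_pin (a joint): Sprung round-nosed 9 mm pin, m. 0 = fully home; grows as the knob is pulled outward along the stand's +y; clear of the hole above 0.009, stop at 0.015. The spring drives it home with 4 N at 0, 8 N at 0.015. Let go between holes it rests on the quadrant's face at about 0.009 and drops in when swung over a hole.
- pin_knob (a point): Middle of the pin's black knob, a cylinder 25 mm across, 26 mm long along the stand's y, 85 mm from the hinge axis, 130 mm left of the stand's middle when home; 108 mm above the worktop at the start, 122 mm at the next steeper hole. Moves with pin and panel. Free in front, behind, above and to the left; inward of it an 18 mm wide barrel, then the arm.
- ledge (a point): On top of the panel's ledge, midway along it and between lip and panel. Its axes move with the panel: z up along it, x backward square to it, y along the ledge. Panel face at x = +9 mm, lip (12 mm high) at x = -9 mm; ledge and panel 150 mm wide, panel 102 mm high above the ledge. The hinge axis is 10 mm below and 9 mm behind this point in these axes.
- rack: Fixed rack of light wood: two runners 14 mm high with pairs of upright dowels, tops 84 mm up, that form two slots 13 mm wide at x = -30 and x = +30 mm in the rack's frame. Origin: centre of the underside; slots run along its y, z up.
- tablet: Tablet computer standing on a short edge on the runners in either slot: 9 mm thick (x), 120 mm wide (y), 185 mm high (z), about 0.3 kg, plain grey back, black glass screen. Origin: centre of its lower edge; z up, x out of its back; in the rack the screen (-x) faces the robot.
- board: Small wooden chopping board in the other slot, 11 mm thick, 210 mm wide, 125 mm high, with a hanging hole; stays there. Origin: centre of its lower edge.
- mug: Plain pale mug, 88 mm wide without its handle, 100 mm high, standing by; leave it. Origin: centre of the underside.
- tin: Low food tin, 75 mm wide, 58 mm high, standing by; leave it. Origin: centre of the underside.

How it is judged:
By the outcome, as a careful person would: the job done as asked, in the order asked, and still so for the second after the job is handed in, with the robot touching nothing.
It also fails if it takes over 64 s, if anything falls off the work surface, if the arm or the gripper's body presses on something with over 40 N, if the wrist force passes 120 N, or if a joint passes its speed limit or range.

## Working session

There is one attempt and no reset: what is moved stays moved. The work goes in short steps, each a Python script; the robot and the scene stay as the last script left them, time stands still between calls to the robot, and variables do not carry over. Pictures are saved under pics/ and viewed, at most 10 in all, crops included, and the job is handed in when it is done.

```bash
mkdir -p pics; cat > h.py <<'E'
import numpy as np, cv2
from station import r
def snap(n,f=None):
    s=r.snapshot(n)
    if f: cv2.imwrite('pics/'+f,s['frame'][:,:,::-1])
    return s
def ray(s,u,v):
    R=np.array(s['R']);t=np.array(s['t'])
    d=R.T@np.array([(u-s['cx'])/s['fx'],(v-s['cy'])/s['fy'],1]);return -R.T@t,d
def onz(s,u,v,z):
    c,d=ray(s,u,v);return c+d*(z-c[2])/d[2]
def tri(*a):
    A=np.zeros((3,3));b=np.zeros(3)
    for s,u,v in a:
        c,d=ray(s,u,v);d=d/np.linalg.norm(d);P=np.eye(3)-np.outer(d,d);A+=P;b+=P@c
    return np.linalg.solve(A,b)
def px(s,X):
    p=np.array(s['R'])@np.array(X)+np.array(s['t']);return [round(float(s['fx']*p[0]/p[2]+s['cx']),1),round(float(s['fy']*p[1]/p[2]+s['cy']),1)]
E
python3 - <<'E'
from h import *
import pickle
a={n:snap(n) for n in('scene','side','wrist')}
pickle.dump(a,open('a.pkl','wb'))
for n,s in a.items(): print(n,ray(s,256,192),s['fx'])
im=np.hstack([a['scene']['frame'],a['side']['frame']])
cv2.imwrite('pics/a1.png',cv2.resize(a['scene']['frame'],(800,600),interpolation=cv2.INTER_CUBIC)[:,:,::-1])
cv2.imwrite('pics/a2.png',cv2.resize(a['side']['frame'],(800,600),interpolation=cv2.INTER_CUBIC)[:,:,::-1])
E
```

```text
scene (array([0.03273815, 1.08087036, 0.63533939]), array([ 0.39880906, -0.8237173 , -0.40306374])) 425.56448626923515
side (array([-0.13337421,  0.99172713,  0.95090024]), array([ 0.46568287, -0.67849887, -0.56818906])) 473.91127291642414
wrist (array([0.59955537, 0.06754897, 0.38315376]), array([-0.00151703, -0.25144027, -0.96789727])) 290.049151813936
```

View pics/a1.png

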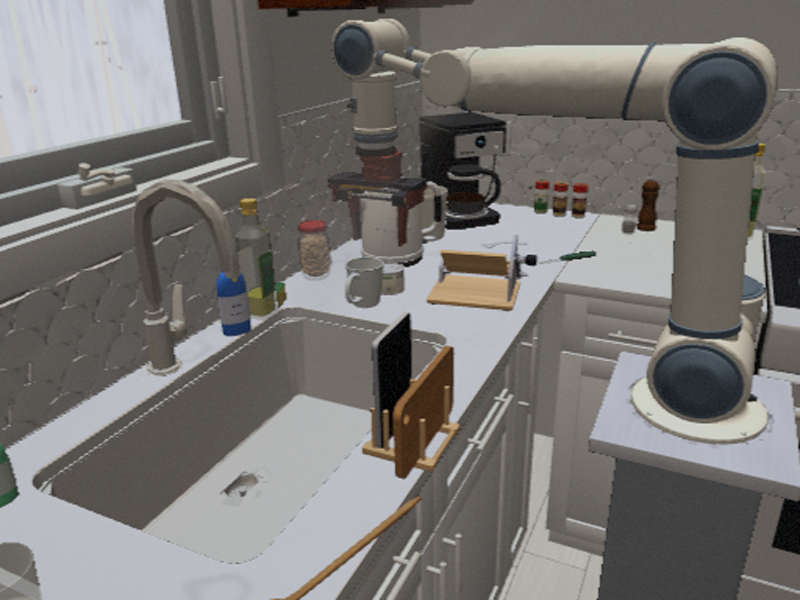

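View pics/a2.png

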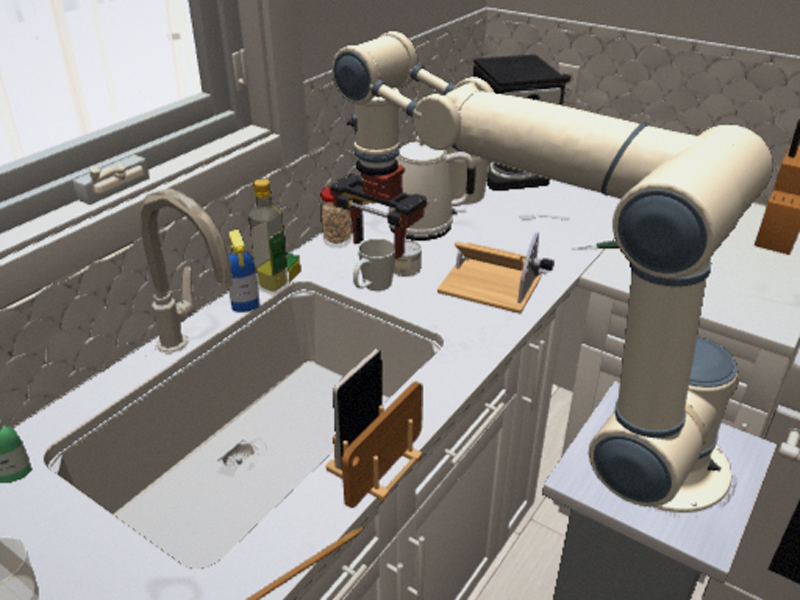

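The scene picture shows the rack at about (410,420), with the tablet in the far slot and the board in the near one. The stand is at (480,275) with its back towards the camera, and the knob is on the robot side at (530,260) scene / (545,265) side.

```bash
python3 - <<'E'
from h import *
import pickle
a=pickle.load(open('a.pkl','rb'));s,d=a['scene'],a['side'];k=.64
def T(p,q): return tri((s,p[0]*k,p[1]*k),(d,q[0]*k,q[1]*k)).round(3)
print('knob',T((530,260),(545,265)))
print('base near-left',T((429,302),(439,291)),onz(s,429*k,302*k,.017).round(3),onz(d,439*k,291*k,.017).round(3))
print('base near-right',T((514,306),(524,310)),onz(s,514*k,306*k,.0),onz(d,524*k,310*k,.0).round(3))
print('tablet top near', T((410,316),(380,352)),'far',T((374,347),(335,385)))
print('board top',T((453,350),(421,384)),T((398,402),(346,460)))
print('mug',onz(s,364*k,303*k,0).round(3),onz(d,376*k,288*k,0).round(3),'tin',onz(d,407*k,273*k,0).round(3))
# wrist look over stand
print(r.sense()['tcp_pos'],r.sense()['clock'])
E
```

```text
knob [ 0.373 -0.291  0.115]
base near-left [ 0.584 -0.211  0.011] [ 0.578 -0.198  0.017] [ 0.58  -0.203  0.017]
base near-right [ 0.39  -0.245  0.019] [ 0.40376315 -0.28711483  0.        ] [ 0.398 -0.268  0.   ]
tablet top near [0.428 0.231 0.195] far [0.442 0.329 0.186]
board top [0.369 0.196 0.13 ] [0.349 0.43  0.171]
mug [ 0.732 -0.169 -0.   ] [ 0.719 -0.152 -0.   ] tin [ 0.697 -0.247 -0.   ]
[ 6.00042068e-01 -2.50592802e-05  4.03761934e-01] 0.15
```

```bash
python3 - <<'E'
from h import *
import pickle
print(r.sense()['orientation'])
o=r.sense()['orientation']
r.reach([.43,.27,.46],o); t=r.sense()['clock']
w1=snap('wrist'); 
r.reach([.45,-.25,.42],o); 
w2=snap('wrist'); print(t,r.sense()['clock'],r.sense()['joints'])
pickle.dump((w1,w2),open('w.pkl','wb'))
for i,w in enumerate((w1,w2)): cv2.imwrite(f'pics/w{i}.png',cv2.resize(w['frame'],(800,600),interpolation=cv2.INTER_CUBIC)[:,:,::-1])
E
```

```text
[-1.79914053e+02 -3.80107919e-03  9.00000471e+01]
1.3833 3.375 [-3.27374185e+01 -7.67303236e+00  8.16452813e+01 -3.07902335e-02
  1.06084908e+02 -3.28224094e+01]
```

View pics/w0.png

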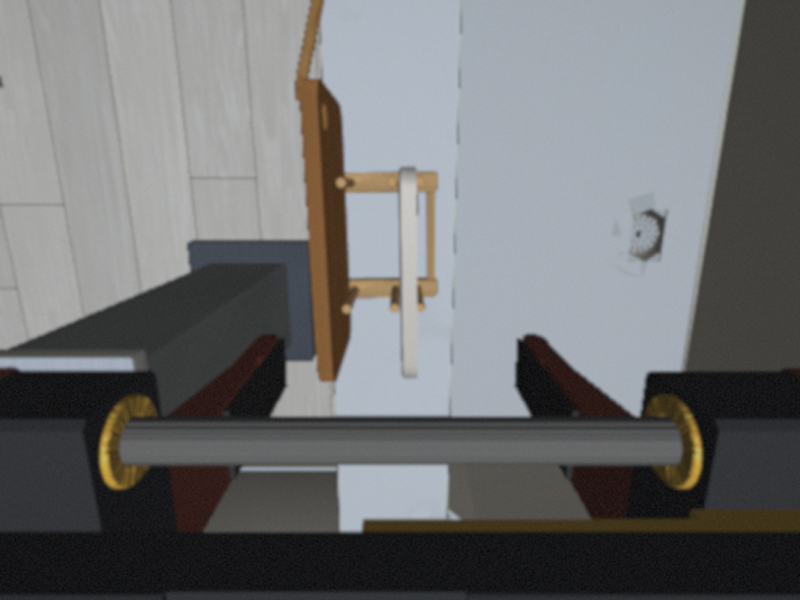

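View pics/w1.png

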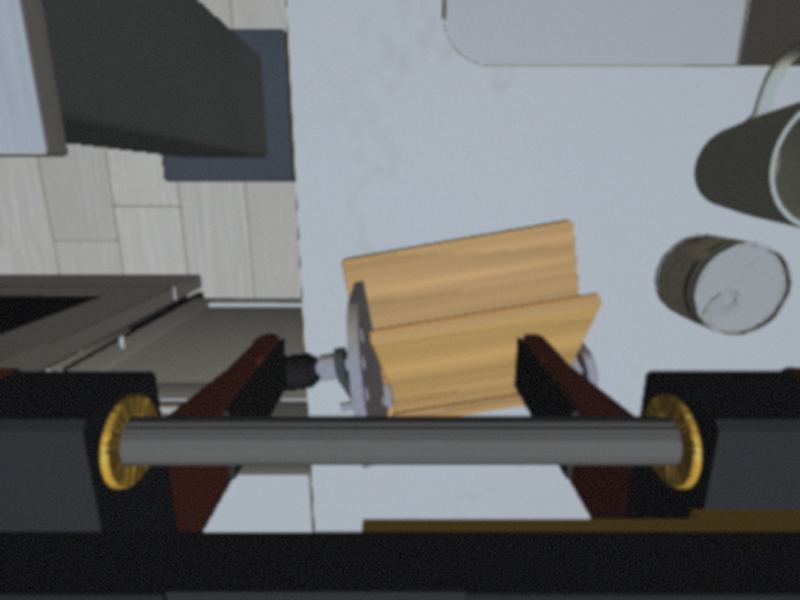

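w0: the tablet's top edge runs from (408,168) to (409,376), and the board is at the left. w1: the stand's rear base edge runs from (344,260) to (570,221), the panel top edge from (370,330) to (600,295), and the knob is at about (300,370).

```bash
python3 - <<'E'
from h import *
import pickle
w1,w2=pickle.load(open('w.pkl','rb'));a=pickle.load(open('a.pkl','rb'));s,d=a['scene'],a['side'];k=.64
A=onz(w1,408*k,168*k,.199);B=onz(w1,409*k,376*k,.199);print('tab',A,B,np.linalg.norm(A-B))
for z in (.0,.017):
  P=onz(w2,344*k,260*k,z);Q=onz(w2,570*k,221*k,z);print('base',P,Q,np.linalg.norm(P-Q))
  P=onz(w2,343*k,267*k,z)
P=onz(w2,344*k,260*k,.017);Q=onz(w2,570*k,221*k,.017)
y=(P-Q)[:2];y/=np.linalg.norm(y);x=np.array([y[1],-y[0]])
yaw=np.degrees(np.arctan2(x[1],x[0]));C=(P+Q)[:2]/2-x*.08;print('yaw',yaw,'C',C)
# panel top edge check & knob
l=.092;
def W(p): return np.r_[C+x*p[0]+y*p[1],p[2]]
kn=W([-.04+.085*np.sin(np.pi/4),.13,.108]);print('knob pred',kn)
for n,c in(('scene',s),('side',d),('w2',w2)): print(n,[v/k for v in px(c,kn)],'corners',[[round(v/k) for v in px(c,W(p))] for p in([.08,.1,.017],[.08,-.1,.017],[-.04,.1,.0])])
K=onz(w2,300*k,370*k,.108);print('knob from w2',K)
# masks of dark knob in scene/side
for n,c,(u,v) in(('scene',s,(530,260)),('side',d,(545,265))):
  g=c['frame'].max(2);m=np.zeros_like(g);u0,v0=int(u*k),int(v*k);m[v0-9:v0+10,u0-12:u0+13]=1
  m=(m>0)&(g<60);ys,xs=np.nonzero(m);print(n,m.sum(),xs.mean()/k,ys.mean()/k,xs.min()/k,xs.max()/k,ys.min()/k,ys.max()/k)
print('tri',tri((s,*px(s,kn)),(d,*px(d,kn))))
E
```

```text
tab [0.43372787 0.34402324 0.199     ] [0.43488467 0.22961227 0.199     ] 0.114416811942748
base [ 0.3994818  -0.24889619  0.        ] [ 0.59759108 -0.21390548  0.        ] 0.2011756329546038
base [ 0.4016211  -0.24604208  0.017     ] [ 0.59130414 -0.21253963  0.017     ] 0.19261897428125033
yaw 100.01646517379758 C [ 0.51037711 -0.30807148]
knob pred [ 0.37886187 -0.31088489  0.108     ]
scene [530.0, 260.0] corners [[512, 306], [425, 299], [517, 293]]
side [545.9375, 262.8125] corners [[520, 308], [435, 287], [535, 287]]
w2 [297.8125, 374.0625] corners [[340, 261], [574, 220], [368, 380]]
knob from w2 [ 0.38050624 -0.30780934  0.108     ]
scene 61 525.358606557377 262.218237704918 514.0625 534.375 254.6875 273.4375
side 76 540.7072368421052 266.0567434210526 529.6875 551.5625 259.375 275.0
tri [ 0.37892095 -0.31093194  0.10797151]
```

```bash
cat >> h.py <<'E'
from scipy.spatial.transform import Rotation as Ro
YAW=np.radians(100.0);C=np.array([.5104,-.3081])
sx=np.array([np.cos(YAW),np.sin(YAW),0]);sy=np.array([-np.sin(YAW),np.cos(YAW),0])
def W(p): return np.r_[C,0]+sx*p[0]+sy*p[1]+np.array([0,0,p[2]])
def st(m=''):
    q=r.sense();print(m,round(q['clock'],2),'tcp',np.round(q['tcp_pos'],4),'F',np.round(q['contact_force'],1),'op',round(q['opening'],4),'g',np.round(q['gripper_force'],1));return q
E
python3 - <<'E'
from h import *
import pickle
kn=np.array([.379,-.310,.108])
print(r.inverse_kinematics(list(kn+[0,0,.163]),[180,0,10]),r.inverse_kinematics(list(kn+[0,0,.163]),[180,0,190]))
r.reach(list(kn+[0,0,.243]),[180,0,10]);st()
w=snap('wrist');pickle.dump(w,open('w3.pkl','wb'))
print([v/.64 for v in px(w,kn)])
cv2.imwrite('pics/w3.png',cv2.resize(w['frame'],(800,600),interpolation=cv2.INTER_CUBIC)[:,:,::-1])
E
```

```text
[-4.32629789e+01 -1.11528083e+01  9.98748043e+01 -2.54444375e-14
  9.12780039e+01  3.67370211e+01] [ -43.26297892  -11.15280826   99.87480434    0.           91.27800393
 -143.26297892]
 4.49 tcp [ 0.3793 -0.3097  0.3514] F [ 0.2  0.2 -0.1] op 0.088 g 0.0
[402.5, 316.40625]
```

View pics/w3.png

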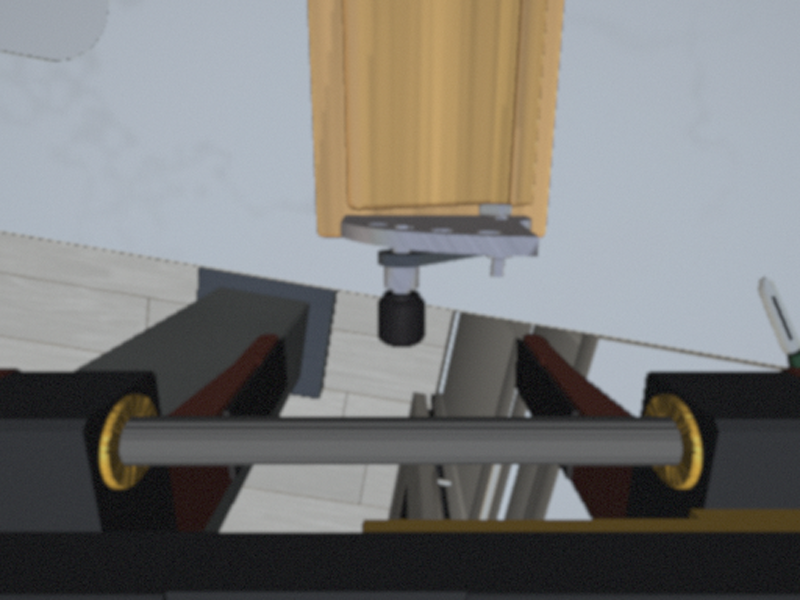

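The close view shows the knob at (401,317), against a prediction of (402,316). The quadrant edge is level in the picture, so the yaw of 100° holds. Next I grasp the knob and pull.

```bash
python3 - <<'E'
from h import *
kn=np.array([.379,-.310,.108])
r.servo_line(list(kn+[0,0,.163]),speed=.12);st('down')
r.grab(35);r.wait(.2);q=st('grab')
p=np.array(q['tcp_pos'])
for d in (.004,.0085,.013):
    r.servo_line(list(p+sy*d),speed=.03);q=st(d);print('along sy',round(float(np.dot(q['contact_force'],sy)),2))
E
```

```text
down 5.36 tcp [ 0.3792 -0.3101  0.2718] F [-0.1  0.2  0.2] op 0.088 g 0.0
grab 6.56 tcp [ 0.379  -0.3101  0.271 ] F [ 0.1 -2.1 -1.5] op 0.0243 g 35.0
0.004 6.84 tcp [ 0.3752 -0.3107  0.271 ] F [ 4.5 -0.9 -1.8] op 0.0241 g 35.0
along sy -4.26
0.0085 7.14 tcp [ 0.3709 -0.3114  0.271 ] F [ 6.5 -0.7 -2.4] op 0.024 g 35.0
along sy -6.31
0.013 7.44 tcp [ 0.3667 -0.3122  0.271 ] F [ 6.9  0.1 -2.3] op 0.0245 g 35.0
along sy -6.82
```

```bash
python3 - <<'E'
from h import *
q=r.sense();p0=np.array(q['tcp_pos'])+sy*.0012;R0=Ro.from_euler('xyz',[180,0,10],degrees=True)
H=W([-.04,0,.048])
r.servo_line(list(p0),speed=.03);print(np.dot(st()['contact_force'],sy))
for th in np.linspace(0,.262,5)[1:]:
    D=Ro.from_rotvec(-sy*th)
    r.servo_line(list(H+D.apply(p0-H)),list((D*R0).as_euler('xyz',degrees=True)),speed=.06)
    q=st(round(th,3));print('sx,sy,z',[round(float(np.dot(q['contact_force'],v)),1) for v in(sx,sy,[0,0,1])],np.round(q['orientation'],1))
E
```

```text
7.69 tcp [ 0.366  -0.3123  0.271 ] F [ 7.6 -0.2 -3.5] op 0.0245 g 35.0
-7.476515913824333
0.066 8.09 tcp [ 0.3687 -0.327   0.2746] F [ 6.8 -0.  -2.1] op 0.0244 g 35.0
sx,sy,z [-1.2, -6.7, -2.1] [-1.762e+02 -1.000e-01  1.000e+01]
0.131 8.49 tcp [ 0.3713 -0.3417  0.2771] F [ 7.5 -0.1 -1.2] op 0.0244 g 35.0
sx,sy,z [-1.4, -7.3, -1.2] [-1.725e+02 -1.000e-01  1.000e+01]
0.196 8.89 tcp [ 0.3739 -0.3565  0.2786] F [ 8.  -0.3 -2. ] op 0.0241 g 35.0
sx,sy,z [-1.6, -7.8, -2.0] [-1.687e+02 -1.000e-01  1.000e+01]
0.262 9.29 tcp [ 0.3766 -0.3714  0.2792] F [ 6.9  1.1 -1.1] op 0.0242 g 35.0
sx,sy,z [-0.1, -7.0, -1.1] [-1.65e+02 -1.00e-01  1.00e+01]
```

Now I ease the pin back in and watch the force. If it stays blocked, the axial force drops to zero early.

```bash
python3 - <<'E'
from h import *
q=r.sense();p=np.array(q['tcp_pos'])
for d in (.003,.005,.007,.009,.011,.013):
    r.servo_line(list(p-sy*d),speed=.03);q=r.sense()
    f=[round(float(np.dot(q['contact_force'],v)),1) for v in(sx,sy,[0,0,1])];print(d,f,round(q['clock'],2))
    if f[1]>2: print('blocked');break
E
```

```text
0.003 [-1.0, -6.2, -2.2] 9.57
0.005 [-0.7, -5.5, -1.9] 9.82
0.007 [-0.3, -4.9, -1.3] 10.07
0.009 [-0.5, -4.4, -0.9] 10.32
0.011 [-0.4, -4.2, -1.1] 10.57
0.013 [-0.3, -2.8, -0.4] 10.82
```

```bash
python3 - <<'E'
from h import *
import pickle
q=r.sense();p=np.array(q['tcp_pos'])
r.let_go();r.wait(.2);st()
R=Ro.from_euler('xyz',q['orientation'],degrees=True);z=R.apply([0,0,1])
r.servo_line(list(p-z*.08),speed=.2)
w=snap('wrist');pickle.dump(w,open('w4.pkl','wb'))
for th in(.262,.0):
  a=np.pi/4-th
  for e in(0,.004,.009):print(th,e,[v/.64 for v in px(w,W([-.04+.085*np.sin(a),.13+e,.048+.085*np.cos(a)]))])
cv2.imwrite('pics/w4.png',cv2.resize(w['frame'],(800,600),interpolation=cv2.INTER_CUBIC)[:,:,::-1])
E
```

```text
12.09 tcp [ 0.3894 -0.3691  0.2792] F [-0.3  0.2 -0.7] op 0.0876 g 0.0
0.262 0 [402.96874999999994, 316.40625]
0.262 0.004 [402.8125, 323.90625]
0.262 0.009 [402.8125, 333.125]
0.0 0 [377.96875, 307.1875]
0.0 0.004 [378.125, 314.21875]
0.0 0.009 [378.125, 322.8125]
```

View pics/w4.png

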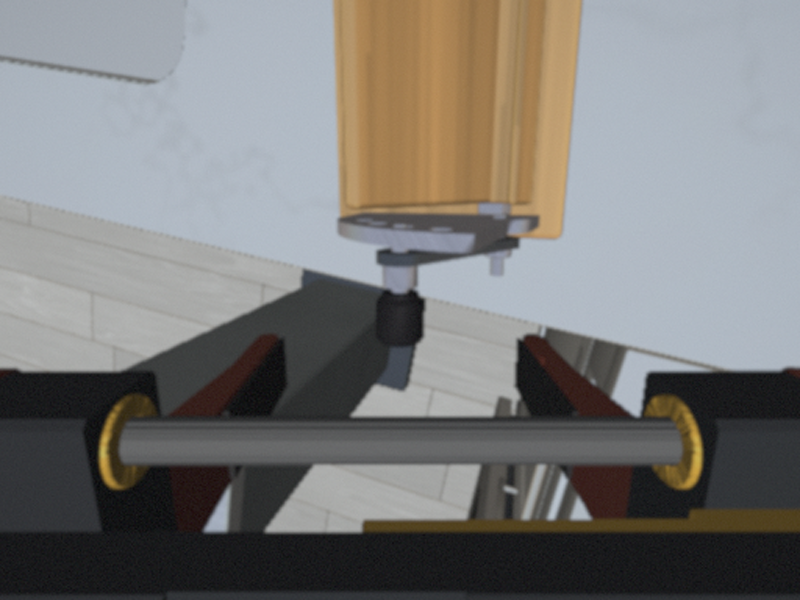

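The picture shows the knob centred at (400,317), against a home prediction of (403,316) at 0.262 rad. So the pin is fully home in the 30° hole. Next I check IK for the tablet's two grasp options and hover for a closer look.

```bash
cat >> h.py <<'E'
u=sx*.5+np.array([0,0,.8660]);v=sx*.8660-np.array([0,0,.5])   # panel axes at 30 deg
L=W([-.04,0,.048])-.009*v+.010*u                               # ledge point
def fin(dx,dz,yaw,g=.150):   # tcp pose: tablet lower edge at dx,dz in ledge axes
    o=(Ro.from_rotvec(sy*np.pi/6)*Ro.from_euler('xyz',[180,0,yaw],degrees=True)).as_euler('xyz',degrees=True)
    return list(L+dx*v+(dz+g+.163)*u),list(o)
E
python3 - <<'E'
from h import *
import pickle
ps=np.array([.434,.287,.164+.163])
for a,b in((90.6,190),(-89.4,10)):
  for P in (ps,ps+[0,0,.2]):print(a,np.round(r.inverse_kinematics(list(P),[180,0,a]),0))
  for dz in(0,.05,.12):
    s=r.inverse_kinematics(*fin(.001,dz,b));print(b,fin(.001,dz,b),None if s is None else np.round(s,0))
E
```

```text
90.6 [30. -7. 91. -0. 97. 29.]
90.6 [ 30.  -4.  67.  -0. 117.  29.]
190 ([np.float64(0.4905047809883443), np.float64(-0.19526860612188532), np.float64(0.331718)], [np.float64(-150.0), np.float64(0.0), np.float64(-169.99999999999997)]) [ -17.  -12.   97.  -27.   81. -117.]
190 ([np.float64(0.4861635765466711), np.float64(-0.17064841229658012), np.float64(0.37501799999999996)], [np.float64(-150.0), np.float64(0.0), np.float64(-169.99999999999997)]) [ -15.  -14.   94.  -27.   87. -116.]
190 ([np.float64(0.4800858903283285), np.float64(-0.1361801409411528), np.float64(0.435638)], [np.float64(-150.0), np.float64(0.0), np.float64(-169.99999999999997)]) [ -11.  -15.   89.  -28.   94. -116.]
-89.4 [  30.   -7.   91.    0.   97. -151.]
-89.4 [  30.   -4.   67.    0.  117. -151.]
10 ([np.float64(0.4905047809883443), np.float64(-0.19526860612188532), np.float64(0.331718)], [np.float64(149.99999999999997), np.float64(0.0), np.float64(10.000000000000002)]) [-17. -12.  97. -27.  81.  63.]
10 ([np.float64(0.4861635765466711), np.float64(-0.17064841229658012), np.float64(0.37501799999999996)], [np.float64(149.99999999999997), np.float64(0.0), np.float64(10.000000000000002)]) [-15. -14.  94. -27.  87.  64.]
10 ([np.float64(0.4800858903283285), np.float64(-0.1361801409411528), np.float64(0.435638)], [np.float64(149.99999999999997), np.float64(0.0), np.float64(10.000000000000002)]) [-11. -15.  89. -28.  94.  64.]
```

```bash
python3 - <<'E'
from h import *
import pickle
p=np.array(r.sense()['tcp_pos']);r.servo_line(list(p+[0,0,.08]),speed=.25)
r.reach([.434,.287,.42],[180,0,90.6]);st()
w=snap('wrist');pickle.dump(w,open('w5.pkl','wb'))
for z in(.199,):
  print([[round(q/.64) for q in px(w,[.434,.287+e,z])] for e in(-.06,.06)])
cv2.imwrite('pics/w5.png',cv2.resize(w['frame'],(800,600),interpolation=cv2.INTER_CUBIC)[:,:,::-1])
E
```

```text
15.43 tcp [0.4345 0.2864 0.4199] F [1.1 0.3 0.8] op 0.0882 g 0.0
[[399, 445], [401, 199]]
```

View pics/w5.png

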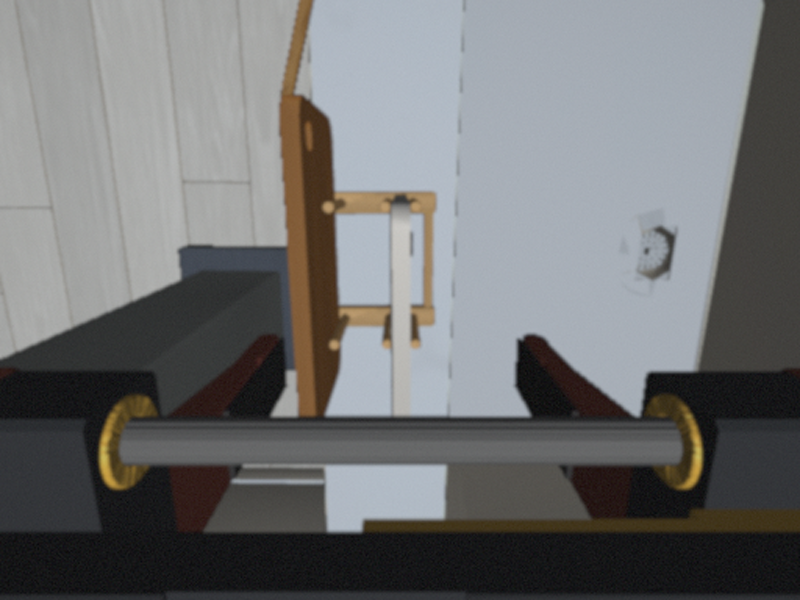

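The picture shows the tablet's top edge at u≈400, from v=202 downwards, against a prediction of (401,199). It is centred between the fingers and clear of the board. Next I grasp and lift.

```bash
python3 - <<'E'
from h import *
p=np.array([.4343,.287,.164+.163])
r.servo_line(list(p),speed=.12);st('down')
r.grab(25);r.wait(.2);st('grab')
r.servo_line(list(p+[0,0,.03]),speed=.08);st('lift')
r.servo_line(list(p+[0,0,.22]),speed=.2);st('up')
E
```

```text
down 16.41 tcp [0.4345 0.2871 0.328 ] F [ 0.6 -0.6  0.3] op 0.088 g 0.0
grab 17.79 tcp [0.4343 0.287  0.327 ] F [-0.1 -0.1 -0.7] op 0.009 g 25.0
lift 18.32 tcp [0.4344 0.287  0.3575] F [-0.7  0.2 -3.7] op 0.0092 g 25.0
up 19.42 tcp [0.4346 0.2871 0.5456] F [-0.2  0.1 -3.5] op 0.0091 g 25.0
```

```bash
python3 - <<'E'
from h import *
import pickle
r.reach(*fin(.0,.16,190));r.wait(.3);st('over')
P,o=fin(.0,.035,190);r.servo_line(P,o,speed=.15);r.wait(.3);st('near')
w=snap('side');s=snap('scene');pickle.dump((s,w),open('w6.pkl','wb'))
a=w['frame'][110:230,240:380];b=s['frame'][110:230,240:380]
im=np.hstack([cv2.resize(i,(400,343),interpolation=cv2.INTER_CUBIC) for i in(a,b)]);cv2.imwrite('pics/w6.png',im[:,:,::-1])
# ledge corners predicted in crop
for c,off in((w,0),(s,400)):
  for yy in(.075,-.075):
    q=px(c,L+sy*yy+.009*v+.102*u);print([round((q[0]-240)*2.857+off),round((q[1]-110)*2.857)])
E
```

```text
over 21.88 tcp [ 0.4768 -0.1172  0.4708] F [-0.1  0.3 -4.2] op 0.0089 g 25.0
near 23.16 tcp [ 0.4877 -0.1786  0.3632] F [-0.6 -0.5 -3.9] op 0.009 g 25.0
[271, 128]
[153, 102]
[640, 129]
[521, 121]
```

View pics/w6.png

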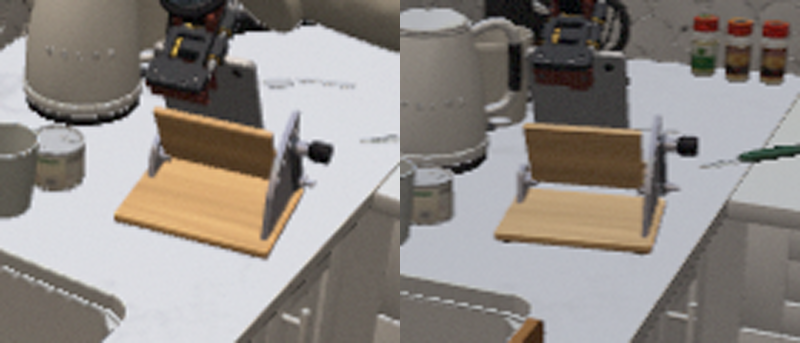

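The picture shows the tablet in front of the panel and centred between the sides: panel 525–643 and tablet 535–628 in the right crop. Next I lower it until it touches.

```bash
python3 - <<'E'
from h import *
def f():
    a=[];
    for _ in range(3): r.wait(.05);a.append(r.sense()['contact_force'])
    return np.mean(a,0)
P,o=fin(0,.012,190);r.servo_line(P,o,speed=.05);f0=f();st()
print('f0',f0.round(2))
z=.012;ok=0
while z>-.008:
    z-=.002;P,o=fin(0,z,190);r.servo_line(P,o,speed=.02);d=f()-f0
    print(round(z,3),'u',round(float(d@u),1),'v',round(float(d@v),1))
    if d@u>2.5: ok=1;break
    if abs(d@v)>5: break
if ok:
    x=0
    while x<.010:
        x+=.001;P,o=fin(x,z,190);r.servo_line(P,o,speed=.02);d=f()-f0
        print('x',round(x,3),'u',round(float(d@u),1),'v',round(float(d@v),1))
        if d@v<-2.5: break
st()
E
```

```text
24.02 tcp [ 0.4897 -0.1902  0.3431] F [-0.2  0.9 -3.5] op 0.0089 g 25.0
f0 [ 0.03 -0.1  -4.13]
0.01 u 0.4 v -0.4
0.008 u 0.7 v -0.3
0.006 u 0.3 v 0.1
0.004 u 0.2 v 0.1
0.002 u 0.7 v 0.5
0.0 u 0.8 v -0.8
-0.002 u 10.6 v 2.2
x 0.001 u 11.4 v -0.5
x 0.002 u 9.7 v -1.7
x 0.003 u 9.8 v -3.3
 28.02 tcp [ 0.4904 -0.195   0.3313] F [-2.   1.5  5.7] op 0.0089 g 25.0
```

Bottom contact is found, but the v force may be ledge friction. I'll ease the pressure and continue to the panel.

```bash
python3 - <<'E'
from h import *
f0=np.array([.03,-.1,-4.13])
def f():
    a=[];
    for _ in range(3): r.wait(.05);a.append(r.sense()['contact_force'])
    return np.mean(a,0)
x,z=.003,-.0009
while x<.009:
    P,o=fin(x,z,190);r.servo_line(P,o,speed=.02);d=f()-f0
    print('x',round(x,4),'u',round(float(d@u),1),'v',round(float(d@v),1))
    if d@v<-3.5: break
    x+=.0007
st()
E
```

```text
x 0.003 u 9.0 v -2.5
x 0.0037 u 9.4 v -3.6
 28.82 tcp [ 0.4903 -0.1936  0.3305] F [-1.6  1.   5.9] op 0.0089 g 25.0
```

```bash
python3 - <<'E'
from h import *
f0=np.array([.03,-.1,-4.13])
def f():
    a=[];
    for _ in range(3): r.wait(.05);a.append(r.sense()['contact_force'])
    return np.mean(a,0)
x,z=.0037,-.0009
def go(x,z):
    P,o=fin(x,z,190);r.servo_line(P,o,speed=.02);d=f()-f0
    print('x',round(x,4),'z',round(z,4),'u',round(float(d@u),1),'v',round(float(d@v),1),np.round(r.sense()['tcp_pos'],4));return d@u,d@v
while z<.003:
    z+=.0006;a,b=go(x,z)
    if a<3: break
while x<.009:
    x+=.0008;a,b=go(x,z)
    if b<-3.5: break
E
```

```text
x 0.0037 z -0.0003 u 7.4 v -2.9 [ 0.4902 -0.1932  0.3302]
x 0.0037 z 0.0003 u 3.0 v -2.1 [ 0.4901 -0.1928  0.3301]
x 0.0037 z 0.0009 u 0.4 v -1.9 [ 0.4899 -0.1925  0.3305]
x 0.0045 z 0.0009 u -0.8 v -3.0 [ 0.4898 -0.1919  0.3307]
x 0.0053 z 0.0009 u -1.8 v -4.4 [ 0.4897 -0.1915  0.3306]
```

The v force now grows with almost no ledge load, so the back is against the panel. I settle it on the ledge, let go and back off along the panel.

```bash
python3 - <<'E'
from h import *
import pickle
P,o=fin(.0045,.0002,190);r.servo_line(P,o,speed=.02);r.wait(.2);st('rest')
r.let_go();r.wait(.3);st('open')
P,o=fin(.0045,.09,190);r.servo_line(P,o,speed=.15)
P,o=fin(.0045,.15,190);r.servo_line(P,o,speed=.25);r.wait(.2);st('off')
w=snap('wrist');s=snap('side');c=snap('scene')
a=cv2.resize(w['frame'],(400,300));b=cv2.resize(s['frame'][100:220,240:400],(400,300),interpolation=cv2.INTER_CUBIC)
d=cv2.resize(c['frame'][100:220,240:400],(400,300),interpolation=cv2.INTER_CUBIC);e=cv2.resize(c['frame'],(400,300))
cv2.imwrite('pics/w7.png',np.vstack([np.hstack([a,b]),np.hstack([d,e])])[:,:,::-1])
E
```

```text
rest 31.27 tcp [ 0.49   -0.1921  0.3302] F [ 0.1 -2.  -2. ] op 0.0089 g 25.0
open 32.83 tcp [ 0.49   -0.1922  0.3301] F [-0.8 -0.3 -0.2] op 0.0878 g 0.0
off 34.17 tcp [ 0.4771 -0.1189  0.4577] F [-0.8  1.  -0.2] op 0.0878 g 0.0
```

View pics/w7.png

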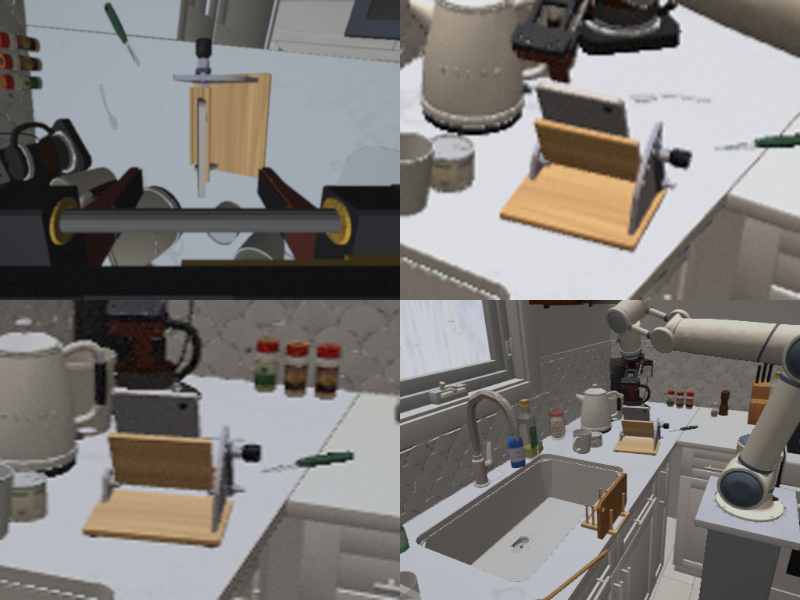

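The pictures show the tablet standing on the ledge, leaning on the panel and centred between the sides. The pin is home, the board is in the rack, and the mug and tin have not moved. The gripper is clear, so I hand in.

```bash
python3 -c "
from h import *
print(r.hand_in())"
```

```text
the job is handed in; nothing more can be done
None
```

I raised the stand panel to the 30° hole with the pin fully home, set the tablet on the ledge against the panel with its screen to the front, and handed the job in at about 34 s of the 64 s allowed; no verdict came back.

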